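# Load the sample carriage, release the shutter lever and hold the shutter open

## Task

Slide the sample carriage by its blue grip along its rail until it is fully home under the white optics head. Then flip the red safety catch on the shutter unit right over, and only after that pull the black-handled shutter lever all the way towards the front of its unit (the robot's side) and keep holding it there: it springs back if let go, so finish while still holding it. Leave the bottle, the beaker and the spanner where they are.

Things in the scene. Friction and masses are not known exactly. Their poses are not given: they have to be found in the camera images.
- sampling_module: Fixed bench module: grey base plate 150 (x) x 340 (y) x 20 mm, two rails along y. Origin under its centre, z up, -x side roughly faces the robot. On its +y half a white head with a red stripe (150 x 150 mm, y +20 to +170 mm, underside 90 mm, top 170 mm above the bench) bridges the rails as a tunnel for the carriage. Stands left or right on the bench.
- carriage (a joint): Travel of the sample carriage along the module's +y, in m: 0 = fully out, 0.100 = fully home against its stop, with the sample cell under the head. Starts between 0 and 0.035. About 2.5 N of sliding friction; it stays where it is left and cannot lift off.
- carriage_grip (a point): Point in the blue square grip (22 x 22 mm, 35 mm tall, from 62 to 97 mm above the bench) standing on a thin steel pin at the outer end of the aluminium carriage; on its axis, 15 mm below its top. Axes parallel to the module's. At y = -155 mm in the module's frame when out, -55 mm when home (75 mm short of the head).
- shutter_unit: Fixed white control box 170 (x) x 210 (y) x 60 mm; origin under its centre, z up, its -x side roughly faces the robot. Carries the lever and the safety catch on its top. It stands on the other side of the bench from the sampling module.
- shutter (a joint): Angle of the shutter lever in rad: 0 = rest, leaning back 0.25 rad from upright towards the unit's +x; grows as it is pulled towards the unit's -x, stop at 0.75 (0.50 rad past upright). A spring returns it: about 4.5 N at the handle to start, 11 N at the stop. While the catch is closed it is blocked at about 0.15.
- lever_bar (a point): Centre of the lever's black T-handle, a round bar 26 mm in diameter and 46 mm long along the unit's y, on top of a steel rod 10 mm thick; 100 mm from the pivot; at rest at x = +55, y = -40, z = 142 mm in the unit's frame, fully pulled at x = -18, y = -40, z = 133 mm.
- lever_pivot (a point): Pivot of the lever (hinge axis along the unit's y), at x = +30, y = -40, z = 45 mm in the unit's frame. Axes parallel to the unit's.
- catch (a joint): Angle of the red safety catch in rad: 0 = closed (tongue lying level across the front of the lever rod), grows as the thumb pin is pushed over towards the unit's +y; stop at 1.75, tongue standing up. Starts between 0 and 0.1. Stiff: about 1 N at the pin, stays where it is left.
- catch_pin (a point): Point on the axis of the catch's thumb pin: a red round pin 14 mm in diameter, parallel to the unit's x, reaching from x = -36 to +24 mm in the unit's frame; this point is at x = -20 mm. 60 mm from the hinge axis; with the catch closed it is at y = 0, z = 130 mm in the unit's frame, fully over at y = +87, z = 98 mm.
- catch_hinge (a point): Point on the catch's hinge axis (along the unit's x), at x = -20, y = +30, z = 78 mm in the unit's frame. The tongue, 11 mm thick, lies at x = +18 to +29 mm and reaches 80 mm from the hinge towards -y when closed. Axes parallel to the unit's.
- amber_bottle: Amber glass bottle, 56 mm in diameter, 120 mm tall, standing behind the sampling module (its +x side). Origin under its centre. Bystander.
- beaker: Small glass beaker, 64 mm in diameter, 80 mm tall, standing behind the shutter unit (its +x side). Origin under its centre. Bystander.
- spanner: Steel spanner 150 mm long lying on the bench beyond and between the two units; origin under its middle. Bystander.

How it is judged (in metres and radians):
On the way, in this order (a step that is already met when the one before it is completed fails the run):
1. the carriage is fully home (value of joint carriage above 0.094 m), for 0.2 s.
2. the safety catch is flipped over (value of joint catch above 1.2 rad and value of joint carriage above 0.094 m), for 0.2 s.
3. the lever is pulled all the way (value of joint shutter above 0.64 rad and value of joint catch above 1.2 rad), for 0.3 s.
At the end, for the whole second after the job is handed in: Carriage within 6 mm of its stop, catch turned at least 1.2 rad (of 1.75), lever pulled at least 0.64 rad (of 0.75) and held there by the fingers (more than 2 N between fingers and lever); bottle, beaker and spanner upright/flat as they were and within 30 mm of where they stood (all of step 3 and value of joint carriage above 0.094 m and contact force between the fingers and shutter above 2 N and distance of each of amber_bottle, beaker, spanner from where it was at the start of the episode below 0.03 m and angle between each of amber_bottle, beaker, spanner's own z axis and vertical below 0.3 rad); the arm keeps its last pose, push and grip.
It fails at once if the lever is forced while the catch is still closed (value of joint shutter above 0.25 rad and value of joint catch below 0.8 rad).
It fails at once if the bottle, the beaker or the spanner is knocked over or shoved away (distance of any of amber_bottle, beaker, spanner from where it was at the start of the episode above 0.03 m or angle between any of amber_bottle, beaker, spanner's own z axis and vertical above 0.5 rad).
It also fails if it takes over 64 s, if anything falls off the work surface, if the arm or the gripper's body presses on something with over 40 N, if the wrist force passes 120 N, or if a joint passes its speed limit or range.

## Robot

A 7-joint arm with a two-finger parallel gripper is mounted at the origin on the work surface. World frame = base frame: x ahead of the robot, y to its left, z up, the work surface at z = 0. Lengths are in mm, angles in rad, forces in N, time in s.
With the tool pointing down it reaches from about 375 to 925 mm from the base axis. Payload 3.1 kg.
Tool frame: the origin (TCP) lies on the centre line of the jaws, within the pads' length; the fingertips stand 22 mm ahead of it and the grasp point (between the pads) lies 3 mm ahead of it; z points along the fingers, y is the line along which they close (so a half turn about z gives the same grasp; the last joint's range is limited). The gripper opens to 85 mm and grips with 20 to 120 N. Pads are 22 mm wide; open, the fingers measure 114 mm over their backs; the gripper's body (76 mm by 85 mm) begins 54 mm behind the grasp point. The pads swing forward as they close: fully open they stand 13 mm farther back than shut.
Start: joints at [-1.321, 0.383, 0.044, 1.598, -0.018, 1.161, -0.05], TCP at [221.518, 611.092, 253.269] pointing down, gripper open.
Joint ranges: [-2.61, 2.61], [-0.41, 2.15], [-1.48, 1.57], [0, 2.5], [-1.57, 4.71], [0.05, 1.97], [-2.85, 2.85]. Speed limits (rad/s): [2.79, 2.79, 3.14, 3.14, 3.14, 3.14, 3.14].

## Interface

Orientations are given as a rotation vector (axis times angle).
In Python, from plant import sense, snapshot, finish_job gives the robot as it stands.
- The arm moves only by the shell command python3 -m handwheel 'ROWS'. ROWS is JSON, a list of rows, each a list of 7 numbers: the opening, from -1 (shut) to 1 (fully open), then the shift along the world's x, y, z in units of 30 mm (1.0 is 30 mm), then the turn, a rotation vector about the world's x, y, z in units of 10 degrees (1.0 is 10 degrees). In form: [[gripper, dx, dy, dz, wx, wy, wz], ...]. A call has 1 to 20 rows; each row shifts and turns the commanded pose from where the row before left it; what a row does not reach is not made up. A row lasts 1/8 s, in which the tool goes at most 62.5 mm and 10.7 degrees, less where a joint would pass 70% of its speed; a pose out of reach is approached as far as the arm can. A call is refused whole if a number of a shift passes 1 or a number of a turn 1, either way. A call with a gripper value outside its range is refused whole. The fingers move at their own pace and stop on an object; the grip force is fixed at half the most. Time passes only in rows, so rows that do not move let the fingers close. It gives the time, the measured TCP pose, the force, the opening and the grip force at its end, in the units of the state.
- sense(): the state, without advancing time (a new reading comes with each control period).
- snapshot(name): name is "scene" or "side" or "wrist"; returns a dict with "color" (420x560x3 uint8, blue, green, red), "fx", "fy", "cx", "cy" (pixels), "position" and "attitude" of the camera in the world. Camera axes: x right, y down, z forward; pixel columns grow to the right and rows downward; lengths in mm; the calibration is good to about 2 mm. A picture is of the moment at which its call begins. There is no depth.
- finish_job(): hands the job in; it is judged then, once.
The state is a dict: "clock": time; "qpos": joint angles; "dq": joint speeds; "effort": joint torques, N m; "ee_pos": TCP position; "eef_rot": TCP orientation; "wrist_force": force on the tool from outside, world axes, zero at the start; "ft_torque": the same for the moment, N m; "grip_width": finger opening in mm; "grip_force": force on a finger pad.
Only numpy, scipy, OpenCV 4.12 (cv2) and the standard library are available. Lean on these libraries where they do the work, as an engineer would, in place of code of your own. Each camera call takes 0.05 s, during which the arm holds its last target. There are 200 camera calls.

## Working session

There is one attempt and no reset: what is moved stays moved. The work goes in short steps, Python scripts to look and compute and a shell command to move; the robot and the scene stay as the last step left them, time stands still between calls to the robot, and variables do not carry over. Pictures are saved under pics/ and viewed, at most 10 in all, crops included, and the job is handed in when it is done.

```bash
mkdir -p pics; ls; python3 - <<'E'
from plant import sense,snapshot
import cv2,pickle
s=sense();print(s)
d={}
for n in("scene","side","wrist"):
    c=snapshot(n);d[n]=c;cv2.imwrite(f"pics/{n}0.png",c["color"]);print(n,{k:v for k,v in c.items() if k!="color"})
pickle.dump(d,open("s0.pkl","wb"))
E
```

```text
pics
{'clock': 0.0, 'qpos': array([-1.32075927,  0.38384173,  0.04381567,  1.59963906, -0.01789268,
        1.16119997, -0.04990521]), 'dq': array([ 0.00100212, -0.00121125, -0.0013936 , -0.00056612, -0.00056585,
       -0.00071537,  0.00060366]), 'effort': array([-6.24191380e-04, -4.33457816e+01,  1.02417011e+00, -2.49504232e+01,
        1.05862643e-02,  1.14490380e-02, -1.78829687e-06]), 'ee_pos': array([221.24565304, 610.21162006, 251.85230183]), 'eef_rot': array([-0.54343008, -3.09390402,  0.00420392]), 'wrist_force': array([0.12992274, 0.41868342, 0.25836138]), 'ft_torque': array([-0.00515129,  0.00486581,  0.02169697]), 'grip_force': 0.0, 'grip_width': 85.40940931483986}
scene {'fx': 399.8391137327201, 'fy': 399.8391137327201, 'cx': 279.0939040713332, 'cy': 202.17409855140144, 'position': array([1019.35689974, -331.12691003,  951.08156653]), 'attitude': array([-2.3032463 , -1.25629038,  0.36075803])}
side {'fx': 535.2578160124465, 'fy': 535.2578160124465, 'cx': 280.36835271661903, 'cy': 195.44316950293785, 'position': array([ 498.23372357, -945.98766458,  702.32558233]), 'attitude': array([-2.14693656,  0.11206122, -0.03634847])}
wrist {'fx': 292.42248600557826, 'fy': 292.42248600557826, 'cx': 278.75523030993236, 'cy': 207.65719151096414, 'position': array([151.49697364, 634.91771584, 371.90400547]), 'attitude': array([2.36657723, 1.65936345, 0.2419456 ])}
```

View pics/scene0.png

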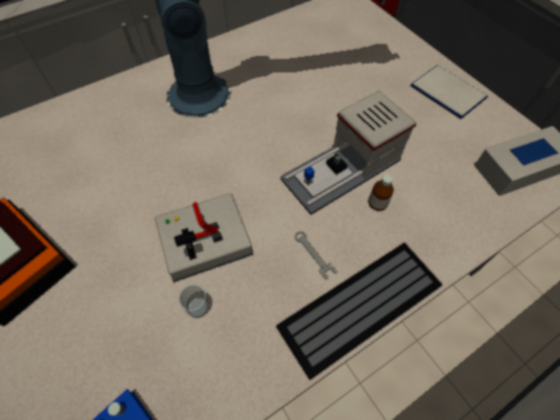

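View pics/side0.png

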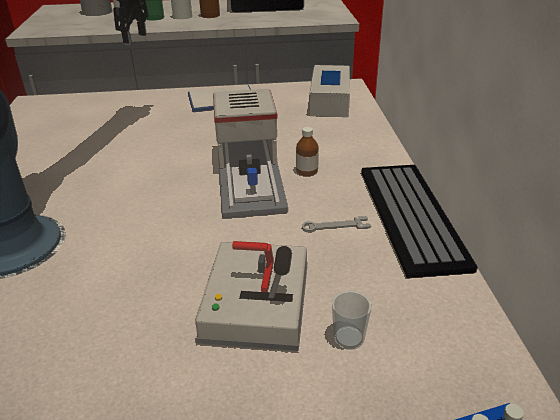

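The scene and side pictures show the module on the left: blue grip at scene (309,173) and side (252,176). The shutter unit is on the right: red catch at scene (203,222) and side (262,260), black lever at scene (185,238) and side (283,260).

```bash
cat > h.py <<'E'
import numpy as np,cv2
from scipy.spatial.transform import Rotation as R
def ray(c,u,v):
    d=R.from_rotvec(c["attitude"]).apply([(u-c["cx"])/c["fx"],(v-c["cy"])/c["fy"],1]);return c["position"],d/np.linalg.norm(d)
def onz(c,u,v,z):
    p,d=ray(c,u,v);return p+d*(z-p[2])/d[2]
def tri(*obs):
    A=np.zeros((3,3));b=np.zeros(3);L=[]
    for c,u,v in obs:
        p,d=ray(c,u,v);M=np.eye(3)-np.outer(d,d);A+=M;b+=M@p;L.append((p,M))
    x=np.linalg.solve(A,b);return x,[float(np.linalg.norm(M@(x-p))) for p,M in L]
def proj(c,x):
    q=R.from_rotvec(c["attitude"]).inv().apply(np.array(x)-c["position"]);return q[0]/q[2]*c["fx"]+c["cx"],q[1]/q[2]*c["fy"]+c["cy"]
E
python3 - <<'E'
import pickle;from h import *
d=pickle.load(open("s0.pkl","rb"))
out=[]
for n,boxes in(("scene",[(280,90,420,215),(150,190,260,280)]),("side",[(210,85,295,220),(190,235,315,350)])):
    im=d[n]["color"];h=cv2.cvtColor(im,cv2.COLOR_BGR2HSV)
    for nm,m in(("blue",cv2.inRange(h,(105,150,40),(130,255,255))),("red",cv2.inRange(h,(0,150,70),(8,255,255))|cv2.inRange(h,(172,150,70),(180,255,255)))):
        k,l,s,ce=cv2.connectedComponentsWithStats(m)
        for i in range(1,k):
            if s[i,4]>15: print(n,nm,s[i],ce[i].round(1))
    for b in boxes:
        out.append(cv2.resize(im[b[1]:b[3],b[0]:b[2]],(400,300),interpolation=cv2.INTER_CUBIC))
cv2.imwrite("pics/crops.png",np.vstack([np.hstack(out[:2]),np.hstack(out[2:])]))
E
```

```text
scene blue [512 140  44  24 572] [533.1 151.3]
scene blue [305 167   8  13  79] [308.6 172.8]
scene blue [ 94 390  58  30 767] [126.9 409. ]
scene red [193 203  25  29 160] [201.6 218.1]
scene red [195 231  17   7  77] [202.9 233.8]
side blue [321  71  19  14 244] [330.2  77.3]
side blue [247 168  10   5  44] [251.7 170. ]
side blue [476 403  34  17 253] [494.6 412.5]
side blue [456 414  19   6  51] [466.2 417.4]
side red [  6   0  74  30 784] [29.8  8.1]
side red [ 342    0   42   98 2277] [366.4  39.5]
side red [ 1 78  7 20 24] [ 3.8 87.7]
side red [219 113  58   9 240] [248.1 117.9]
side red [233 241  38  10 273] [251.4 245.5]
side red [261 262  12  30 170] [266.  277.9]
```

View pics/crops.png

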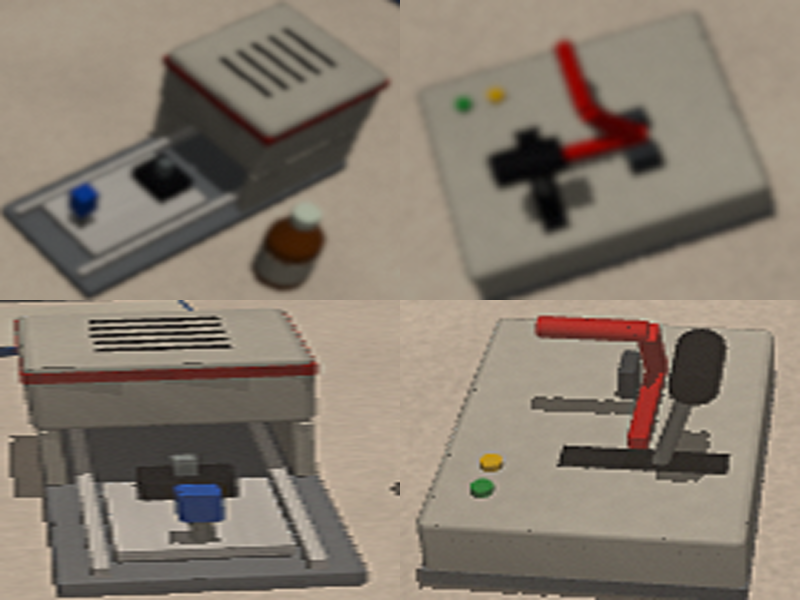

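The crops give me the box-top, plate and head corners as well as the blue grip. I'll turn those into frames.

```bash
python3 - <<'E'
import pickle;from h import *
np.set_printoptions(precision=1,suppress=True)
d=pickle.load(open("s0.pkl","rb"));S,D=d["scene"],d["side"]
print("grip",tri((S,309,173.3),(D,252.2,177)))
def f(n,c,pts,z):
    P=np.array([onz(c,u,v,z) for u,v in pts]);print(n,P[:,:2].tolist() and P[:,:2].round(1).tolist(),"mean",P.mean(0))
    for i in range(len(P)-1):
        e=P[i+1]-P[i];print("  len",np.linalg.norm(e).round(1),"ang",np.degrees(np.arctan2(e[1],e[0])).round(1))
f("unitS",S,[(155,217.6),(231,193.6),(253,247),(171.5,273.4)],60)
f("unitD",D,[(221.3,241.9),(306.3,246.5),(298.8,328.9),(196.3,321.3)],60)
f("plateS",S,[(281.8,177.5),(312.2,212)],20)
f("plateD",D,[(222,213),(287.6,208.8)],20)
f("headS",S,[(337.8,114.2),(378,92),(415.8,124.2),(374.5,148.3)],170)
# lever bar / pin
h=tri((S,150+130*.275,190+163*.3),(D,190+297*.3125,235+67*.3833));print("bar",h)
print("pin end",tri((S,150+165*.275,190+45*.3),(D,190+140*.3125,235+27*.3833)))
print("pin inner",tri((S,150+185*.275,190+118*.3),(D,190+252*.3125,235+31*.3833)))
E
```

```text
grip (array([522.7,  87.1,  78.5]), [1.1294153937620042, 1.1294153937620446])
unitS [[414.8, -319.0], [455.8, -118.6], [622.8, -149.9], [577.7, -347.5]] mean [ 517.8 -233.8   60. ]
  len 204.5 ang 78.5
  len 170.0 ang -10.6
  len 202.7 ang -102.9
unitD [[450.5, -116.8], [612.5, -150.1], [572.5, -355.3], [409.6, -320.8]] mean [ 511.3 -235.8   60. ]
  len 165.3 ang -11.6
  len 209.1 ang -101.0
  len 166.5 ang 168.0
plateS [[460.8, 40.2], [601.8, 46.9]] mean [531.3  43.6  20. ]
  len 141.2 ang 2.7
plateD [[449.4, 39.1], [596.1, 38.0]] mean [522.8  38.5  20. ]
  len 146.7 ang -0.4
headS [[456.9, 220.6], [449.6, 367.0], [596.8, 371.6], [601.3, 226.8]] mean [526.2 296.5 170. ]
  len 146.6 ang 92.8
  len 147.3 ang 1.8
  len 144.9 ang -88.2
bar (array([ 556.8, -283.1,  140.2]), [1.792388623072066, 1.7923886230719326])
pin end (array([ 477.9, -221.5,  130.8]), [1.098720590305009, 1.098720590304986])
pin inner (array([ 538.4, -237. ,  132.7]), [3.047619736595578, 3.0476197365956135])
```

```bash
python3 -m handwheel '[[-1,0.5,-0.93,0,0,0,-0.35],[-1,0.5,-0.93,0,0,0,-0.35],[-1,0.5,-0.93,0,0,0,-0.35],[-1,0.5,-0.93,0,0,0,-0.35],[-1,0.5,-0.93,0,0,0,-0.35],[-1,0.5,-0.93,0,0,0,-0.35],[-1,0.5,-0.93,0,0,0,-0.35],[-1,0.5,-0.93,0,0,0,-0.35],[-1,0.5,-0.93,0,0,0,-0.35],[-1,0.5,-0.93,0,0,0,-0.35],[-1,0.5,-0.93,0,0,0,-0.35],[-1,0.5,-0.93,0,0,0,-0.35],[-1,0.5,-0.93,0,0,0,-0.35],[-1,0.5,-0.93,0,0,0,-0.35],[-1,0.5,-0.93,0,0,0,-0.35],[-1,0.5,-0.93,0,0,0,-0.35],[-1,0.5,-0.93,0,0,0,-0.35],[-1,0.5,-0.93,0,0,0,-0.35],[-1,0.5,-0.93,0,0,0,-0.35],[-1,0.5,-0.93,0,0,0,-0.35]]'
python3 - <<'E'
from plant import sense,snapshot
from h import *
import pickle
s=sense();print(s["clock"],s["ee_pos"],R.from_rotvec(s["eef_rot"]).as_matrix().round(3),s["qpos"].round(2))
c=snapshot("wrist");pickle.dump(c,open("w1.pkl","wb"));cv2.imwrite("pics/w1.png",c["color"])
E
```

```text
clock: 2.65
ee_pos: [522.5, 51.2, 253.3]
eef_rot: [2.224, 2.218, 0.0]
wrist_force: [-0.6, 0.8, -0.0]
grip_width: 0.3
grip_force: 0.0
2.65 [522.47318549  51.17785125 253.26373042] [[ 0.003  1.     0.   ]
 [ 1.    -0.003 -0.   ]
 [-0.     0.    -1.   ]] [-0.71  0.16  0.59  1.92 -0.1   1.09 -0.09]
```

View pics/w1.png

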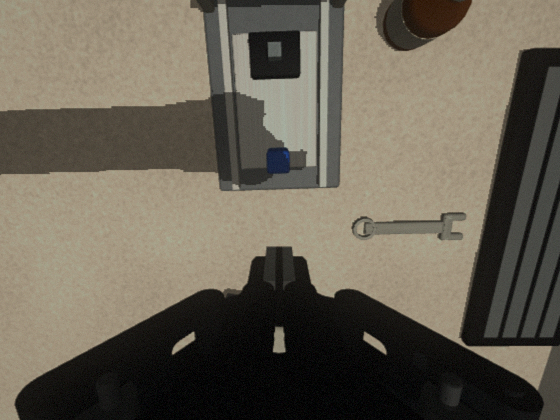

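The wrist view shows the blue grip at (278,160), the plate's front edge from (220,190) to (339,187), and the closed fingers on the grip's line.

```bash
python3 - <<'E'
import pickle;from h import *
np.set_printoptions(precision=1,suppress=True)
d=pickle.load(open("s0.pkl","rb"));S,D=d["scene"],d["side"];w=pickle.load(open("w1.pkl","rb"))
print(tri((S,309,173.3),(D,252.2,177),(w,278.5,160)),onz(w,278.5,160,80))
for p in[(220,190),(339,187),(342,30),(208,30)]: print(onz(w,*p,20))
E
```

```text
(array([522.5,  85.9,  79.3]), [1.7084417463751913, 0.9179173941672446, 1.176491652135321]) [521.6  85.2  80. ]
[448.9  40.4  20. ]
[596.1  43.8  20. ]
[589.6 215.   20. ]
[446.8 215.5  20. ]
```

```bash
python3 -m handwheel '[[-1,0,0,-0.9,0,0,0],[-1,0,0,-0.9,0,0,0],[-1,0,0,-0.9,0,0,0],[-1,0,0,-0.9,0,0,0],[-1,0,0,-0.9,0,0,0],[-1,0,0,-0.9,0,0,0],[-1,0,0,0,0,0,0],[-1,0,0.4,0,0,0,0],[-1,0,0.4,0,0,0,0],[-1,0,0.4,0,0,0,0],[-1,0,0.4,0,0,0,0],[-1,0,0.4,0,0,0,0],[-1,0,0.3,0,0,0,0],[-1,0,0,0,0,0,0]]'
```

```text
clock: 4.45
ee_pos: [521.8, 124.4, 91.3]
eef_rot: [-2.217, -2.225, -0.003]
wrist_force: [0.6, 0.1, 0.6]
grip_width: 0.1
grip_force: 0.0
```

```bash
python3 -m handwheel '[[-1,0,0.1,0,0,0,0],[-1,0,0.1,0,0,0,0],[-1,0,0.1,0,0,0,0],[-1,0,0,0,0,0,0]]'; python3 -m handwheel '[[-1,0,0.1,0,0,0,0],[-1,0,0.1,0,0,0,0],[-1,0,0,0,0,0,0]]'
```

```text
clock: 4.95
ee_pos: [521.6, 131.2, 91.3]
eef_rot: [2.22, 2.223, 0.0]
wrist_force: [0.5, -2.1, 0.6]
grip_width: -0.0
grip_force: 1.0
clock: 5.32
ee_pos: [521.6, 134.3, 91.3]
eef_rot: [2.22, 2.22, -0.004]
wrist_force: [-0.7, -6.5, 1.8]
grip_width: 0.3
grip_force: 3.3
```

```bash
python3 -m handwheel '[[-1,0,0,0,0,0,0],[-1,0,0,0,0,0,0]]'; python3 -m handwheel '[[-1,0,0.1,0,0,0,0],[-1,0,0.1,0,0,0,0],[-1,0,0,0,0,0,0],[-1,0,0,0,0,0,0]]';python3 - <<'E'
from plant import snapshot
from h import *
c=snapshot("wrist");cv2.imwrite("pics/w2.png",c["color"])
E
```

```text
clock: 5.58
ee_pos: [521.6, 134.3, 91.3]
eef_rot: [2.221, 2.22, -0.004]
wrist_force: [-0.3, -7.5, 2.5]
grip_width: -0.3
grip_force: 3.3
clock: 6.08
ee_pos: [521.5, 134.4, 91.3]
eef_rot: [2.222, 2.213, -0.012]
wrist_force: [-2.3, -15.7, 5.7]
grip_width: -0.0
grip_force: 7.4
```

View pics/w2.png

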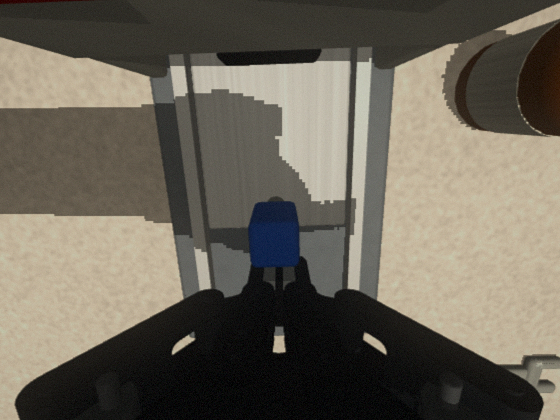

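The carriage is against its stop: no motion with the force rising to 16 N, and the grip at (275,235) hard against the fingertips. Next I'll back off and go over to the shutter unit.

```bash
python3 -m handwheel '[[-1,0,-0.8,0,0,0,0],[-1,0,-0.5,0.5,0,0,0],[-1,0,0,1,0,0,0],[-1,0,0,1,0,0,0],[-1,0,0,1,0,0,0],[-1,0,-0.4,1,0,0,0],[-1,-0.1,-0.95,0.5,0,0,0],[-1,-0.1,-0.95,0,0,0,-0.1],[-1,-0.1,-0.95,0,0,0,-0.1],[-1,-0.1,-0.95,0,0,0,-0.1],[-1,-0.1,-0.95,0,0,0,-0.1],[-1,-0.1,-0.95,0,0,0,-0.1],[-1,-0.1,-0.95,0,0,0,-0.1],[-1,-0.1,-0.95,0,0,0,-0.1],[-1,-0.1,-0.95,0,0,0,-0.1],[-1,-0.1,-0.95,0,0,0,-0.15],[-1,-0.1,-0.95,0,0,0,-0.1],[-1,-0.1,-0.95,0,0,0,-0.1],[-1,0,-0.5,0,0,0,0],[-1,0,0,0,0,0,0]]'
python3 - <<'E'
from plant import sense,snapshot
from h import *
import pickle
s=sense();print(s["ee_pos"],R.from_rotvec(s["eef_rot"]).as_matrix().round(3)[:,1],s["qpos"].round(2))
c=snapshot("wrist");pickle.dump(c,open("w3.pkl","wb"));cv2.imwrite("pics/w3.png",c["color"])
E
```

```text
clock: 8.62
ee_pos: [484.2, -266.5, 240.5]
eef_rot: [-2.434, -1.984, 0.002]
wrist_force: [1.1, 0.5, -0.0]
grip_width: 0.1
grip_force: 0.0
[ 484.19710836 -266.45884063  240.52965656] [ 0.979 -0.202 -0.002] [-0.29  0.27  0.83  1.88 -0.23  1.09  0.43]
```

View pics/w3.png

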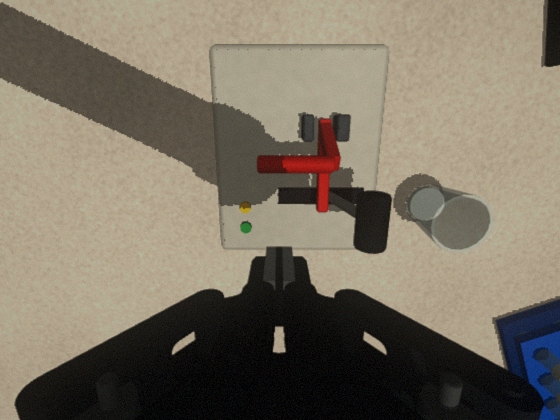

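The wrist view over the unit shows the red pin running from (257,164) to about (337,164), the bar centre at (372,222), and the box top corners at (211,46), (388,46) and (222,248).

```bash
python3 - <<'E'
import pickle;from h import *
np.set_printoptions(precision=1,suppress=True)
d=pickle.load(open("s0.pkl","rb"));S,D=d["scene"],d["side"];w=pickle.load(open("w3.pkl","rb"))
print("pin end",tri((S,150+165*.275,190+45*.3),(D,190+138*.3125,235+27*.3833),(w,257,164)),onz(w,257,164,130))
print("bar",tri((S,150+130*.275,190+163*.3),(D,190+297*.3125,235+67*.3833),(w,372,222)),onz(w,372,222,142))
C=[onz(w,u,v,60)[:2] for u,v in((211,46),(388,46),(222,248))];print(C)
r=R.from_euler('z',-11.5,degrees=True)
a=(C[1]+C[2])/2;print("origin corners",a)
b=tri((S,150+130*.275,190+163*.3),(D,190+297*.3125,235+67*.3833),(w,372,222))[0];print("origin bar",b-r.apply([55,-40,142]))
E
```

```text
pin end (array([ 476.5, -222.8,  131.4]), [2.64857028122379, 1.2384637373918417, 2.3399677949971602]) [ 474.6 -224.6  130. ]
bar (array([ 556.3, -284.7,  141.3]), [2.756091070756982, 1.606931128586631, 2.1634482639823744]) [ 554.8 -286.2  142. ]
[array([ 450. , -119.3]), array([ 609.3, -152.2]), array([ 407.8, -317.5])]
origin corners [ 508.6 -234.8]
origin bar [ 510.4 -234.5   -0.7]
```

```bash
python3 -m handwheel '[[-1,0,0,-0.88,0,0,0],[-1,0,0,-0.88,0,0,0],[-1,0,0,-0.88,0,0,0],[-1,0,0,-0.88,0,0,0],[-1,0,0,0,0,0,0],[-1,0.08,0.39,0,0,0,0],[-1,0.08,0.39,0,0,0,0],[-1,0.08,0.39,0,0,0,0],[-1,0.08,0.39,0,0,0,0],[-1,0.08,0.39,0,0,0,0]]'; python3 -m handwheel '[[-1,0.06,0.31,0,0,0,0],[-1,0.06,0.31,0,0,0,0],[-1,0.05,0.26,-0.2,0,0,0],[-1,0.05,0.26,-0.2,0,0,0],[-1,0.03,0.13,-0.2,0,0,0],[-1,0.03,0.13,-0.2,0,0,0],[-1,0,0,0,0,0,0]]'
python3 - <<'E'
from plant import snapshot
from h import *
c=snapshot("wrist")["color"];d=snapshot("side")["color"][220:360,180:320];cv2.imwrite("pics/w4.png",np.hstack([cv2.resize(c,(400,300)),cv2.resize(d,(300,300))]))
E
```

```text
clock: 9.93
ee_pos: [498.1, -205.4, 135.9]
eef_rot: [2.431, 1.989, 0.001]
wrist_force: [0.5, -1.6, -0.3]
grip_width: 0.1
grip_force: 0.8
clock: 10.8
ee_pos: [505.5, -164.3, 110.9]
eef_rot: [-2.431, -1.989, 0.002]
wrist_force: [-0.4, -1.6, -1.4]
grip_width: -0.2
grip_force: 0.9
```

View pics/w4.png

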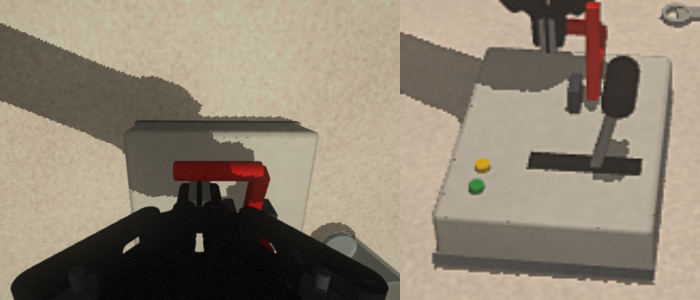

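The catch is fully over, with its tongue standing upright in both views. Next comes the lever.

```bash
python3 -m handwheel '[[-1,-0.08,-0.4,0,0,0,0],[-1,0,0,0.9,0,0,0],[-1,0,0,0.9,0,0,0],[-1,0,0,0.9,0,0,0],[0.2,0,0,0.9,0,0,0],[0.2,0,0,0.9,0,0,0],[0.2,0.46,-0.81,0,0,0,0],[0.2,0.46,-0.81,0,0,0,0],[0.2,0.46,-0.81,0,0,0,0],[0.2,0.46,-0.81,0,0,0,0],[0.2,0,0,0,0,0,0],[0.2,0,0,0,0,0,0]]'
python3 - <<'E'
from plant import snapshot
from h import *
w=snapshot("wrist");d=snapshot("side")
print(proj(w,[555,-285,142]),proj(d,[556,-285,142]))
cv2.imwrite("pics/w5.png",np.hstack([cv2.resize(w["color"],(400,300)),cv2.resize(d["color"][180:360,180:360],(300,300))]))
E
```

```text
clock: 12.4
ee_pos: [558.2, -273.1, 246.5]
eef_rot: [-2.431, -1.988, -0.001]
wrist_force: [0.3, 0.4, -0.2]
grip_width: 51.2
grip_force: 0.0
(np.float64(278.50501377210617), np.float64(228.0921127693846)) (np.float64(283.2985448855438), np.float64(261.2675290351452))
```

View pics/w5.png

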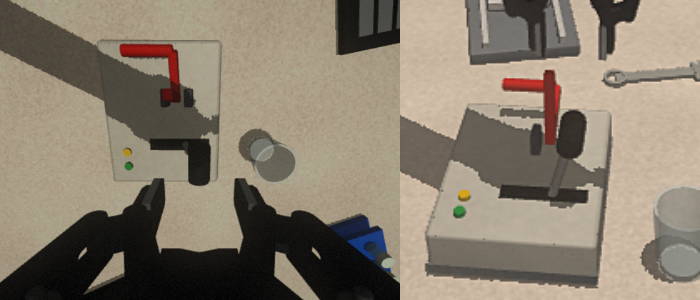

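The bar is at crop (199,163), centred between the open fingers and where I predicted it. I'll lower the gripper around it.

```bash
python3 -m handwheel '[[0.2,-0.07,-0.4,-0.2,0,0,0],[0.2,0,0,-0.8,0,0,0],[0.2,0,0,-0.8,0,0,0],[0.2,0,0,-0.8,0,0,0],[0.2,0,0,-0.8,0,0,0],[0.2,0,0,0,0,0,0],[-0.25,0,0,0,0,0,0],[-0.25,0,0,0,0,0,0],[-0.25,0,0,0,0,0,0],[-0.25,0,0,0,0,0,0]]'
```

```text
clock: 13.75
ee_pos: [556.9, -285.7, 145.2]
eef_rot: [2.431, 1.989, 0.001]
wrist_force: [1.4, -0.3, 0.2]
grip_width: 31.9
grip_force: 0.0
```

```bash
python3 -m handwheel '[[-0.25,-0.245,0.05,0.04,0,0,0],[-0.25,-0.245,0.05,0.04,0,0,0],[-0.25,-0.245,0.05,0.02,0,0,0],[-0.25,-0.245,0.05,0,0,0,0],[-0.25,-0.245,0.05,-0.01,0,0,0],[-0.25,-0.245,0.05,-0.03,0,0,0],[-0.25,-0.245,0.05,-0.05,0,0,0],[-0.25,-0.245,0.05,-0.08,0,0,0],[-0.25,-0.245,0.05,-0.1,0,0,0],[-0.25,-0.245,0.05,-0.12,0,0,0],[-0.25,0,0,0,0,0,0]]'; python3 -m handwheel '[[-0.25,-0.1,0.02,0,0,0,0],[-0.25,-0.1,0.02,0,0,0,0],[-0.25,0,0,0,0,0,0],[-0.25,0,0,0,0,0,0]]'
```

```text
clock: 15.12
ee_pos: [490.1, -272.9, 140.3]
eef_rot: [2.419, 1.98, 0.014]
wrist_force: [9.4, -2.8, 5.3]
grip_width: 32.3
grip_force: 4.6
clock: 15.62
ee_pos: [485.0, -271.8, 139.0]
eef_rot: [2.417, 1.98, 0.012]
wrist_force: [12.9, -4.9, -3.6]
grip_width: 31.7
grip_force: 6.5
```

```bash
python3 -m handwheel '[[-0.25,-0.1,0.02,-0.05,0,0,0],[-0.25,-0.1,0.02,-0.05,0,0,0],[-0.25,0,0,0,0,0,0],[-0.25,0,0,0,0,0,0]]'; python3 -m handwheel '[[-0.25,-0.1,0.02,0,0,0,0],[-0.25,-0.1,0.02,0,0,0,0],[-0.25,0,0,0,0,0,0],[-0.25,0,0,0,0,0,0]]'
python3 - <<'E'
from plant import snapshot
from h import *
r=R.from_euler('z',-11.5,degrees=True);O=np.array([510,-234.5,0])
w=snapshot("scene");d=snapshot("side")
p=O+r.apply([-18,-40,133]);print([(a-180)*300/180 for a in proj(d,p)],[((a-b)*300/120) for a,b in zip(proj(w,p),(140,170))])
cv2.imwrite("pics/w6.png",np.hstack([cv2.resize(d["color"][180:360,180:360],(300,300)),cv2.resize(w["color"][170:290,140:260],(300,300))]))
E
```

```text
clock: 16.12
ee_pos: [481.1, -271.0, 137.4]
eef_rot: [2.414, 1.978, 0.016]
wrist_force: [13.5, -3.1, -0.3]
grip_width: 32.1
grip_force: 6.3
clock: 16.62
ee_pos: [480.2, -270.7, 137.7]
eef_rot: [2.404, 1.973, 0.022]
wrist_force: [24.9, -7.5, -13.3]
grip_width: 32.0
grip_force: 12.7
[np.float64(98.08539709859218), np.float64(138.17705580805807)] [np.float64(94.87665675368412), np.float64(109.75407440979936)]
```

View pics/w6.png

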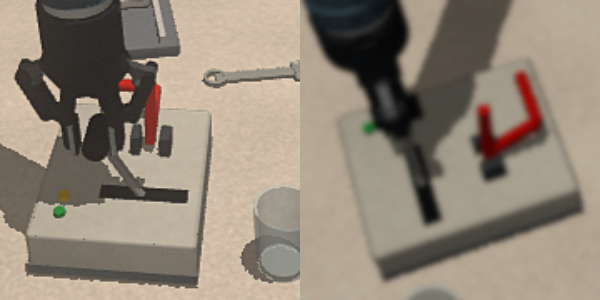

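The lever is at its stop: the bar is at crop (97,138), the fully pulled position I predicted. The force jumped from 14 to 26 N with almost no motion. The catch is over and the bystanders are undisturbed, so I'll hand in.

```bash
python3 -c "
from plant import finish_job
print(finish_job())"
```

```text
the job is handed in; nothing more can be done
None
```

I handed the job in with the carriage home against its stop, the catch fully over, and the lever at its stop and still held by the fingers; the judge returned no verdict.

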